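# Find the heavy side of a weighted flywheel

## Robot

A 6-joint arm with a two-finger parallel gripper is mounted at the origin on the work surface. World frame = base frame: x ahead of the robot, y to its left, z up, the work surface at z = 0. Lengths are in m, angles in degrees, forces in N, time in s.
With the tool pointing down it reaches from about 0.25 to 0.725 m from the base axis. Payload 9.7 kg.
Tool frame: the origin (TCP) lies at the very end of the fingers, on their centre line; the grasp point (between the pads) lies 19 mm behind it (bot.grip_point_offset is the z of the grasp point in the tool frame, in m); z points along the fingers, x is the direction in which the jaws open and shut, and the axes are right-handed (so a half turn about z gives the same grasp; the last joint's range is limited). The gripper opens to 85 mm and grips with 20 to 120 N. Pads are 22 mm wide; open, the fingers measure 114 mm over their backs; the gripper's body (76 mm by 85 mm) begins 54 mm behind the grasp point. The pads swing forward as they close: fully open they stand 13 mm farther back than shut.
Start: joints at [-74.427, 4.979, 10.078, 95.1, 0, 90], TCP at [0.148, -0.53, 0.231] pointing down, gripper open.
Joint ranges: [-179.16, 179.16], [-48.56, 103.87], [-65.8, 70.77], [-126.05, 130.52], [-82.76, 87.17], [-180, 180]. Speed limits (degrees/s): [127.2, 127.2, 147.25, 180, 180, 180].

## Interface

Orientations are given as [roll, pitch, yaw] about the fixed x, y, z axes, in that order (R = Rz(yaw) Ry(pitch) Rx(roll)).
In Python, from workcell import get_obs, viewer, job_done, bot gives the robot as it stands.
- The arm moves only by the shell command python3 -m handwheel 'ROWS' [FORCE]. ROWS is JSON, a list of rows, each a list of 5 numbers: the closure, from 0 (fully open) to 1 (shut), then the shift along the world's x, y, z in m, then the turn about the world's z in degrees. A call has 1 to 5 rows; each row is the pose to reach, as a shift and turn from the pose measured when the call began; what a row does not reach only later rows make up. A row lasts 1/10 s, in which the tool goes at most 50 mm and 8.59 degrees, less where a joint would pass 70% of its speed; a pose out of reach is approached as far as the arm can. A call with a gripper value outside its range is refused whole. The fingers move at their own pace and stop on an object; FORCE is the grip in N (left out, the last holds). Time passes only in rows, so rows that repeat a pose let the fingers close. It gives the time, the measured TCP pose, the force and the opening at its end, in the units of the state.
- get_obs(): the state, without advancing time (a new reading comes with each control period).
- viewer.camera(name): name is "side" or "top"; returns a dict with "color" (480x640x3 uint8, blue, green, red), "K" (3x3 intrinsics, pixels), "dist_coeffs" ([k1, k2, p1, p2, k3] as OpenCV has them; the pictures are not rectified), "origin" and "orientation" of the camera in the world. Camera axes: x right, y down, z forward; pixel columns grow to the right and rows downward; lengths in m; the calibration is good to about 2 mm. A picture is of the moment at which its call begins. There is no depth.
- job_done(): hands the job in, once; it reports no verdict.
The state is a dict: "time": time; "q": joint angles; "qd": joint speeds; "joint_efforts": joint torques, N m; "ee_pos": TCP position; "tcp_rot": TCP orientation; "wrist_force": force on the tool from outside, world axes, zero at the start; "torque": the same for the moment, N m; "opening": finger opening in m.
Only numpy, scipy, OpenCV 4.12 (cv2) and the standard library are available. Lean on these libraries where they do the work, as an engineer would, in place of code of your own. Each camera call takes 0.05 s, during which the arm holds its last target.

## Task

A lead slug is sealed somewhere inside the wooden flywheel on the stand and nothing shows where; its bearing is too stiff for the wheel to swing by itself. Grip the red handle and turn the wheel at least one full turn in one direction, feeling where it goes heavy and light, then bring its heavy side straight down and finish while holding the handle firmly, the wheel at rest, so that I can mark the spot. Leave the other things on the bench where they are.

Things in the scene. Friction and masses are not known exactly. Their poses are not given: they have to be found in the camera images.
- stand: Fixed wooden stand of the flywheel, base 200 x 190 x 20 mm. Origin on the bench, straight below the middle of the wheel; its y axis is level and runs along the wheel's axle, its z axis is up. The one upright (70 mm wide along x, 220 mm tall) stands on the +y side of the wheel, 52 to 88 mm from the origin; the -y side is free. The base reaches from y -65 to +125 mm.
- axle (a point): Centre of the flywheel, on the level axle, 170 mm above the bench. Wooden disc 170 mm across, 36 mm thick. The hidden slug (0.36 to 0.45 kg, 58 mm from here, anywhere round the wheel) adds a torque of 0.20 to 0.26 N m times the sine of the heavy side's angle from straight down: the handle needs about 0.5 to 9.5 N over a turn, most when the heavy side is level and rising. All else on the wheel is in balance.
- flywheel (a joint): Angle of the flywheel about the stand's +y axis (rad), not limited, may be turned endlessly either way. At 0 the handle is straight above the axle; at angle a it lies 60 mm * sin(a) along the stand's +x and 60 mm * cos(a) up from the axle. Bearing drag: a constant 0.30 N m against any motion.
- handle_mid (a point): Middle of the handle's length, on its axis, 60 mm from the axle and 75 mm from the middle of the wheel towards the stand's -y. Turns with the wheel. Good place to grip.
- handle: Red cylindrical handle sleeve, 22 mm in diameter and 90 mm long, parallel to the axle on the wheel's -y side; it begins 12 mm off the wheel's face. Spins freely on its pin, so it can be gripped firmly, fingers closing along the stand's x, while the hand keeps its attitude and carries it round. Origin at its middle; its y axis is along the handle, its other axes spin.
- plane: Wooden hand plane, 220 x 55 x 120 mm, lying on the bench. Bystander. Origin under its middle.
- mallet: Wooden mallet lying flat, 280 mm long, head 70 x 110 x 60 mm. Bystander.
- glue: White jar with yellow cap, 64 mm in diameter, 110 mm tall. Bystander.
- sander: Cork sanding block, 112 x 67 x 34 mm. Bystander.
- square: Try square with a dark stock and a 190 mm steel blade, lying flat. Bystander.
- offcut: Offcut of pale wood, 180 x 50 x 24 mm. Bystander.
- tin: Open metal tin, 80 mm across, 85 mm tall. Bystander.

How it is judged (in metres and radians):
On the way, in this order (a step that is already met when the one before it is completed fails the run):
1. the handle is gripped (contact force between the fingers and handle above 2 N), for 0.2 s.
2. by the handle, the wheel has been turned round in one direction (contact force between the fingers and handle above 0.3 N and (value of joint flywheel above 5.2 rad or value of joint flywheel below -5.2 rad)), for 0.05 s.
At the end, for the whole second after the job is handed in: The flywheel's heavy side (the hidden slug) points straight down to within 20 degrees, the wheel is at rest (below 0.1 rad/s) and the fingers still grip the red handle (more than 2 N) (angle between slug_c0's own z axis and vertical below 0.35 rad and contact force between the fingers and handle above 2 N and velocity of joint flywheel between -0.1 and 0.1 rad/s); the arm keeps its last pose, push and grip.
It fails at once if a bystander on the bench was shifted by more than 30 mm (distance of any of plane, mallet, glue, sander, square, offcut, tin from where it was at the start of the episode above 0.03 m).
It also fails if it takes over 72 s, if anything falls off the work surface, if the arm or the gripper's body presses on something with over 40 N, if the wrist force passes 120 N, or if a joint passes its speed limit or range.

## Working session

There is one attempt and no reset: what is moved stays moved. The work goes in short steps, Python scripts to look and compute and a shell command to move; the robot and the scene stay as the last step left them, time stands still between calls to the robot, and variables do not carry over. Pictures are saved under pics/ and viewed, and the job is handed in when it is done.

```bash
ls; mkdir -p pics; python3 - <<'E'
from workcell import get_obs, viewer, bot
import cv2
o=get_obs(); print(o)
for n in("side","top"):
    c=viewer.camera(n); cv2.imwrite(f"pics/{n}0.png",c["color"]); print(n,c["K"],c["dist_coeffs"],c["origin"],c["orientation"])
print(bot.grip_point_offset)
E
```

```text
pics
{'time': 0.0, 'q': array([-7.44281313e+01,  5.01337975e+00,  1.00352414e+01,  9.50995041e+01,
        3.72782977e-04,  9.00025483e+01]), 'qd': array([ 0.01152283, -0.05823177,  0.02488323, -0.11996463,  0.00561007,
        0.07915069]), 'joint_efforts': array([ 1.35141348e-03, -5.20400620e+01,  4.64796853e+01,  1.67515530e-02,
        1.65986648e-05,  8.98077388e-06]), 'ee_pos': array([ 0.14758814, -0.52959818,  0.23056825]), 'tcp_rot': array([-1.79999631e+02,  7.76425188e-02, -7.44306796e+01]), 'wrist_force': array([ 0.40158664,  0.26828975, -0.61746539]), 'torque': array([-0.0390583 , -0.00246865, -0.02600542]), 'opening': 0.08521792152303553}
side [[461.71458608   0.         313.26669688]
 [  0.         461.71458608 234.52170848]
 [  0.           0.           1.        ]] [-0.11705173  0.          0.          0.          0.        ] [ 0.42871113 -0.78952249  0.66376048] [-123.60562995   -1.2235672    -8.19301658]
top [[596.63015262   0.         315.12865118]
 [  0.         596.63015262 232.99348992]
 [  0.           0.           1.        ]] [-0.15022756  0.          0.          0.          0.        ] [ 0.23197929 -0.03513646  1.76620316] [-1.68350495e+02 -1.21072243e-01 -8.39300612e+01]
-0.0187
```

View pics/side0.png

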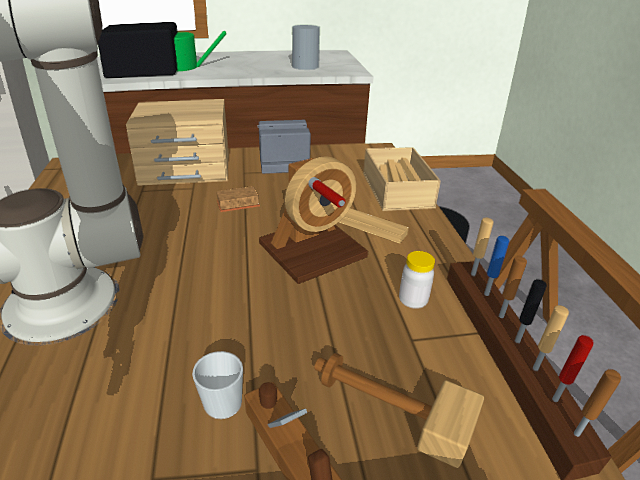

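View pics/top0.png

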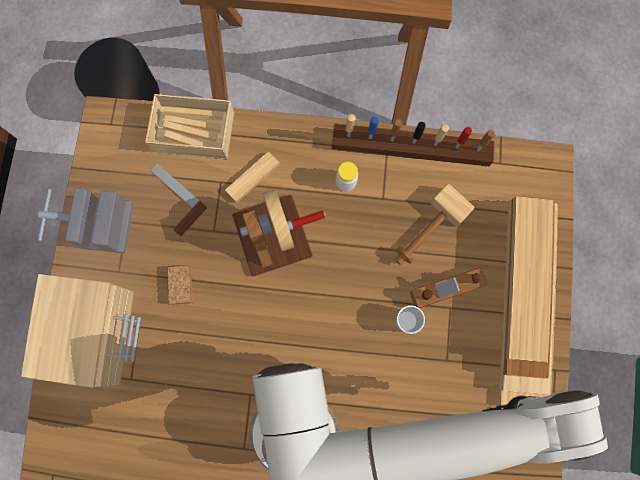

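The side view shows the wheel near (320,193) with the red handle from about (310,180) to (343,205). In the top view the base corners are near (233,211), (295,195), (312,258) and (248,275), and the handle runs from about (293,223) to (326,212). Next I'll measure them.

```bash
cat > h.py <<'E'
import numpy as np, cv2
from scipy.spatial.transform import Rotation as R
from workcell import get_obs, viewer, bot
def ray(c,p):
    u=cv2.undistortPoints(np.array(p,float).reshape(-1,1,2),np.array(c["K"]),np.array(c["dist_coeffs"])).reshape(-1,2)
    d=np.c_[u,np.ones(len(u))]@R.from_euler('xyz',c["orientation"],degrees=True).as_matrix().T
    return np.array(c["origin"]),d/np.linalg.norm(d,axis=1)[:,None]
def onz(c,p,z):
    o,d=ray(c,p); return o+d*((z-o[2])/d[:,2])[:,None]
def proj(c,P):
    M=R.from_euler('xyz',c["orientation"],degrees=True).as_matrix().T
    return cv2.projectPoints(np.array(P,float).reshape(-1,1,3),cv2.Rodrigues(M)[0],-M@np.array(c["origin"]),np.array(c["K"]),np.array(c["dist_coeffs"]))[0].reshape(-1,2)
def tri(c1,p1,c2,p2):
    o1,d1=ray(c1,[p1]);o2,d2=ray(c2,[p2]);d1=d1[0];d2=d2[0]
    s=np.linalg.lstsq(np.c_[d1,-d2],o2-o1,rcond=None)[0]
    a=o1+s[0]*d1;b=o2+s[1]*d2
    return (a+b)/2,np.linalg.norm(a-b)
def redmask(c,roi):
    h=cv2.cvtColor(c["color"],cv2.COLOR_BGR2HSV)
    m=(((h[...,0]<5)|(h[...,0]>174))&(h[...,1]>170)&(h[...,2]>50)).astype(np.uint8)
    z=np.zeros_like(m);x0,y0,x1,y1=roi;z[y0:y1,x0:x1]=m[y0:y1,x0:x1];return z
E
python3 - <<'E'
from h import *
S=viewer.camera("side");T=viewer.camera("top")
res={}
for n,c,roi in(("s",S,(270,140,380,250)),("t",T,(260,170,360,260))):
    m=redmask(c,roi);cn=max(cv2.findContours(m,0,2)[0],key=cv2.contourArea)
    r=cv2.minAreaRect(cn);print(n,m.sum(),r);print(cv2.boxPoints(r).round(1).tolist())
T0=T["color"]
cv2.imwrite("pics/t_crop.png",cv2.resize(T0[180:290,210:350],None,fx=5,fy=5,interpolation=cv2.INTER_CUBIC))
cv2.imwrite("pics/s_crop.png",cv2.resize(S["color"][145:290,250:380],None,fx=4,fy=4,interpolation=cv2.INTER_CUBIC))
E
```

```text
s 320 ((327.6675720214844, 192.89462280273438), (35.36382293701172, 10.219483375549316), 36.02737045288086)
[[310.3999938964844, 186.60000610351562], [316.3999938964844, 178.39999389648438], [345.0, 199.1999969482422], [339.0, 207.39999389648438]]
t 240 ((307.8999938964844, 218.6999969482422), (7.589465141296387, 32.25522994995117), 71.56504821777344)
[[291.3999938964844, 220.1999969482422], [322.0, 210.0], [324.3999938964844, 217.1999969482422], [293.79998779296875, 227.39999389648438]]
```

View pics/t_crop.png

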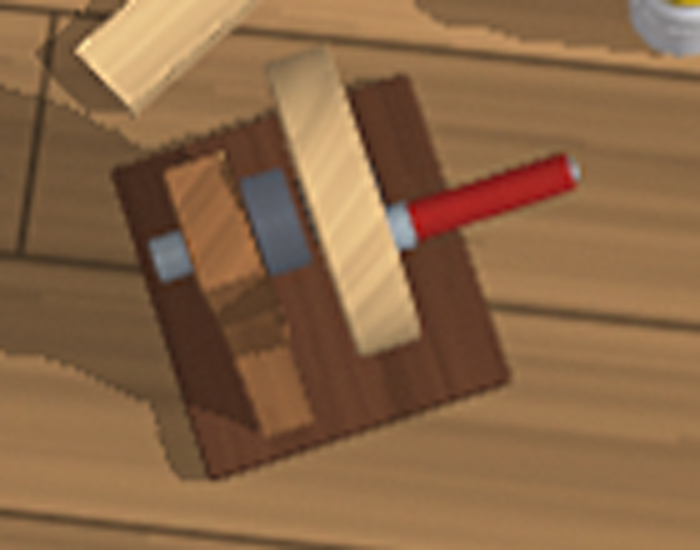

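View pics/s_crop.png

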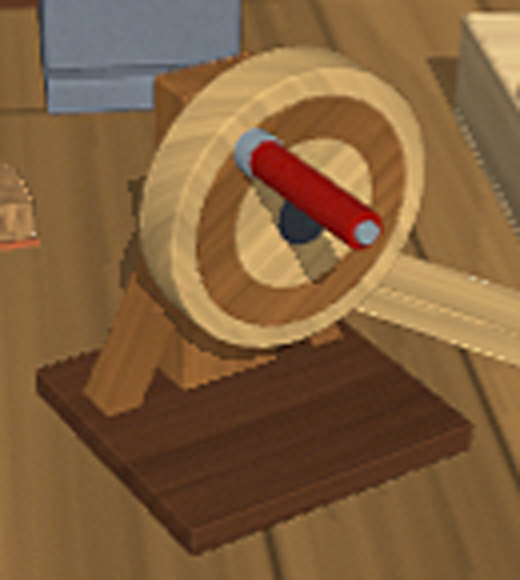

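```bash
cat >> h.py <<'E'
def stand():
    T=viewer.camera("top")
    p=np.array([[115,175],[405,75],[510,380],[213,478]])/5+[210,180]-0.4
    return onz(T,p,0.02)
E
python3 - <<'E'
from h import *
S=viewer.camera("side");T=viewer.camera("top")
C=stand();print(C.round(4))
# order: A(+y,+x) B(-y,+x) C(-y,-x) D(+y,-x)
A,B,c,D=C[:,:2]
print([np.linalg.norm(x).round(4) for x in(A-B,B-c,c-D,D-A)])
ydir=(A-B)+(D-c);xdir=(A-D)+(B-c)
print("yaw from y",np.degrees(np.arctan2(ydir[1],ydir[0]))-90,"from x",np.degrees(np.arctan2(xdir[1],xdir[0])))
hs=((310.4+316.4)/2,(186.6+178.4)/2),((345+339)/2,(199.2+207.4)/2)
ht=((291.4+293.8)/2,(220.2+227.4)/2),((322+324.4)/2,(210+217.2)/2)
n,e1=tri(S,hs[0],T,ht[0]);f,e2=tri(S,hs[1],T,ht[1]);print("near",n,e1,"far",f,e2,np.linalg.norm(f-n))
m,e=tri(S,(327.67,192.89),T,(307.9,218.7));print("mid",m,e)
d=n-f;print("handle yaw",np.degrees(np.arctan2(d[1],d[0]))-90)
th=np.arctan2(ydir[1],ydir[0])-np.pi/2
ys=np.array([-np.sin(th),np.cos(th)]);xs=np.array([np.cos(th),np.sin(th)])
cen=C[:,:2].mean(0)-0.03*ys
print("th",np.degrees(th),"origin",cen,"handle rel xs,ys",(m[:2]-cen)@xs,(m[:2]-cen)@ys,"dz",m[2]-.17)
E
```

```text
[[0.6203 0.2527 0.02  ]
 [0.7006 0.0858 0.02  ]
 [0.5212 0.0024 0.02  ]
 [0.4442 0.1705 0.02  ]]
[np.float64(0.1853), np.float64(0.1978), np.float64(0.1849), np.float64(0.1944)]
yaw from y 25.1613103029041 from x 24.96602905681953
near [0.56350329 0.05724941 0.22468487] 0.006321348335716705 far [ 0.60554115 -0.0204807   0.21579172] 0.0008965702302628298 0.08881577193695335
mid [0.58502079 0.01862456 0.21930457] 0.0019778731605020255
handle yaw 28.405328847868162
th 25.161310302904095 origin [0.58431142 0.10070447] handle rel xs,ys -0.03425570152241223 -0.07459330768231572 dz 0.04930456767791386
```

Handle middle comes out at (0.585, 0.019, 0.219), stand yaw is about 25°, and the wheel angle about −35° (radius 60 mm, which fits). Moving above it now.

```bash
python3 -m handwheel '[[0,0.028,0.034,0.018,6.6],[0,0.056,0.068,0.036,13.2],[0,0.084,0.102,0.054,19.8],[0,0.112,0.136,0.072,26.4],[0,0.14,0.17,0.09,33]]'; python3 -m handwheel '[[0,0.03,0.037,0,6.6],[0,0.06,0.074,0,13.2],[0,0.09,0.111,0,19.8],[0,0.12,0.148,0,26.4],[0,0.15,0.185,0,33]]'; python3 - <<'E'
from h import *
o=get_obs();print(o["q"])
T=viewer.camera("top")
for n,p,z in(("glue",(347,170),.11),("tin",(411,319),.085)): print(n,onz(T,[p],z))
E
```

```text
time: 0.85
ee_pos: [0.2883, -0.3582, 0.322]
tcp_rot: [180.0, -0.0, -41.2]
wrist_force: [0.5, -0.9, 1.1]
opening: 0.0852
time: 1.35
ee_pos: [0.4392, -0.1714, 0.3222]
tcp_rot: [180.0, -0.0, -7.9]
wrist_force: [-0.2, -1.8, 1.0]
opening: 0.0854
[-2.13223640e+01 -2.69844911e+00  1.26211811e+01  1.05267882e+02
 -3.62025725e-03  7.65824999e+01]
glue [[ 0.76745758 -0.07479046  0.11      ]]
tin [[ 0.35991286 -0.29644879  0.085     ]]
```

```bash
python3 -m handwheel '[[0,0.03,0.037,0,6.6],[0,0.06,0.074,0,13.2],[0,0.09,0.111,0,19.8],[0,0.12,0.148,0,26.4],[0,0.148,0.186,0,33]]'; python3 -m handwheel '[[0,0,0,-0.02,0],[0,0,0,-0.04,0]]'; python3 - <<'E'
from h import *
for n in("side","top"):
    c=viewer.camera(n); x0,y0=(230,60) if n=="side" else (220,150)
    cv2.imwrite(f"pics/{n}1.png",cv2.resize(c["color"][y0:y0+200,x0:x0+200],None,fx=3,fy=3))
E
```

```text
time: 1.9
ee_pos: [0.5915, 0.0208, 0.3212]
tcp_rot: [-179.9, -0.1, 26.0]
wrist_force: [0.1, -0.0, 0.4]
opening: 0.0855
time: 2.1
ee_pos: [0.5927, 0.0224, 0.2798]
tcp_rot: [-179.9, -0.0, 26.2]
wrist_force: [0.0, -0.6, 0.1]
opening: 0.0849
```

View pics/side1.png

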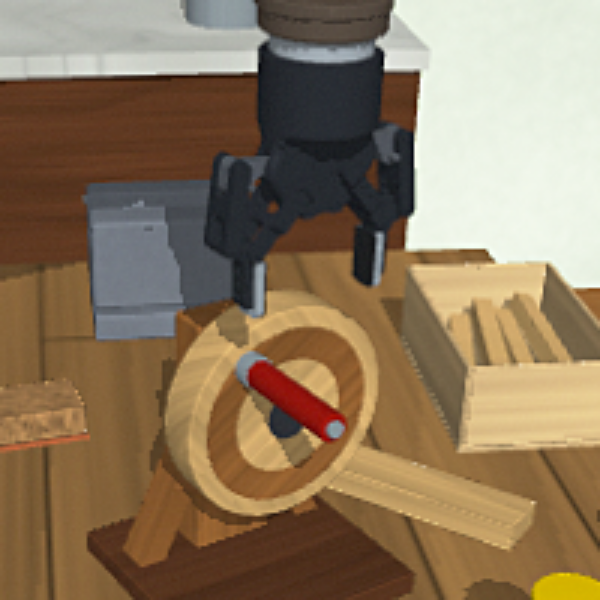

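View pics/top1.png

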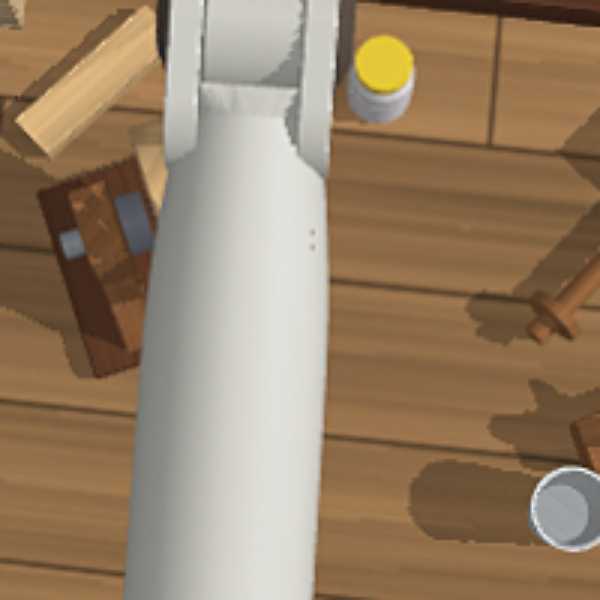

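The gripper stands above the handle, about 8 mm off centre, with fingers closing along the stand's x; in the side crop the handle runs (260,370) to (340,430) below the pads. I'll correct, descend and close.

```bash
python3 -m handwheel '[[0,-0.006,-0.008,0,-1],[0,-0.006,-0.008,-0.02,-1],[0,-0.006,-0.008,-0.04,-1],[0,-0.006,-0.008,-0.06,-1],[0,-0.006,-0.008,-0.079,-1]]'; python3 -m handwheel '[[0,0,0,0,0]]'
```

```text
time: 2.7
ee_pos: [0.5849, 0.0121, 0.2002]
tcp_rot: [-179.8, 0.1, 24.9]
wrist_force: [0.5, -0.3, 0.3]
opening: 0.0854
time: 2.8
ee_pos: [0.5837, 0.0112, 0.1991]
tcp_rot: [-179.8, 0.2, 24.8]
wrist_force: [0.4, -0.1, 0.1]
opening: 0.0853
```

```bash
python3 -m handwheel '[[0.3,0.002,0.002,0.001,0],[0.5,0.003,0.002,0.001,0],[0.8,0.003,0.002,0.001,0],[1,0.003,0.002,0.001,0],[1,0.003,0.002,0.001,0]]' 60; python3 -m handwheel '[[1,0,0,0,0],[1,0,0,0,0],[1,0,0,0,0]]'; python3 -m handwheel '[[1,0,0,0,0],[1,0,0,0,0]]'; python3 - <<'E'
from h import *
c=viewer.camera("side"); x0,y0=(230,60)
cv2.imwrite(f"pics/side2.png",cv2.resize(c["color"][y0:y0+200,x0:x0+200],None,fx=3,fy=3))
E
```

```text
time: 3.3
ee_pos: [0.5873, 0.0133, 0.2007]
tcp_rot: [-179.8, 0.1, 24.8]
wrist_force: [3.7, 0.4, 1.3]
opening: 0.0203
time: 3.6
ee_pos: [0.5873, 0.0133, 0.2008]
tcp_rot: [-179.8, 0.1, 24.8]
wrist_force: [1.7, 0.8, 0.5]
opening: 0.0202
time: 3.8
ee_pos: [0.5873, 0.0133, 0.2007]
tcp_rot: [-179.8, 0.1, 24.8]
wrist_force: [1.1, 0.6, -0.0]
opening: 0.0199
```

View pics/side2.png

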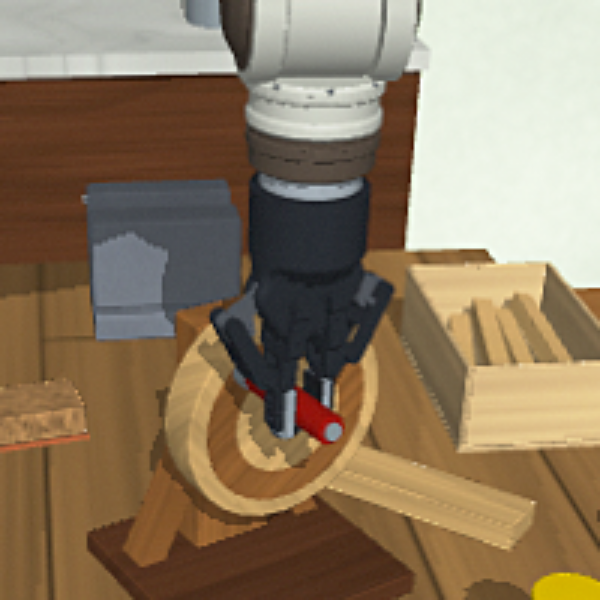

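Gripped: opening is 20 mm, and the picture shows the pads closed on the red sleeve at about (300,400). Next, a helper that logs angle and tangential force and works out the row shifts along the circle.

```bash
cat > nx.py <<'E'
import sys,json,os
from h import *
th=np.radians(25.1);xs=np.array([np.cos(th),np.sin(th),0]);ys=np.array([-np.sin(th),np.cos(th),0]);zz=np.array([0,0,1.])
O=np.array([0.5843,0.1007,0.17])
D0=-0.0803  # along ys
def state():
    o=get_obs();p=np.array(o["ee_pos"])+[0,0,0.0187]-O
    x,y,z=p@xs,p@ys,p[2];a=np.degrees(np.arctan2(x,z));r=np.hypot(x,z)
    f=np.array(o["wrist_force"]);ar=np.radians(a)
    t=np.cos(ar)*xs-np.sin(ar)*zz; rad=np.sin(ar)*xs+np.cos(ar)*zz
    return o,a,r,y,f@t,f@rad,f@ys
def log():
    o,a,r,y,ft,fr,fy=state()
    open("log.txt","a").write(json.dumps([o["time"],a,r,y,ft,fr,fy])+"\n")
    print(f"t {o['time']:.2f} a {a:.1f} r {r*1e3:.1f} y {y*1e3:.1f} Ft {ft:.2f} Fr {fr:.2f} Fy {fy:.2f} yaw {o['tcp_rot'][2]:.1f} op {o['opening']:.4f}")
    return o,a
if __name__=="__main__":
    o,a=log()
    if len(sys.argv)>1:
        st=float(sys.argv[1]);n=int(sys.argv[2]);p=np.array(o["ee_pos"])
        start=a;prev=p
        for k in range(1,n+1):
            b=np.radians(a+st*k);q=O+D0*ys+0.06*(np.sin(b)*xs+np.cos(b)*zz)-[0,0,.0187]
            print(np.round(q-prev,4).tolist(),end=" ")
            if k%5==0: prev=q; print()
E
python3 nx.py -6 10
```

```text
t 3.85 a -34.8 r 60.2 y -80.4 Ft 0.87 Fr -1.83 Fy 0.40 yaw 24.8 op 0.0202
[-0.0044, -0.002, -0.004] [-0.0085, -0.0039, -0.0083] [-0.0122, -0.0056, -0.0131] [-0.0154, -0.0071, -0.0183] [-0.0181, -0.0084, -0.0239] 
[-0.0022, -0.001, -0.0058] [-0.0037, -0.0018, -0.0118] [-0.0047, -0.0022, -0.018] [-0.0052, -0.0024, -0.0243] [-0.005, -0.0023, -0.0306]
```

```bash
python3 -m handwheel '[[1,-0.0045,-0.002,-0.004,0],[1,-0.0085,-0.004,-0.008,0],[1,-0.012,-0.0055,-0.013,0],[1,-0.0155,-0.007,-0.018,0],[1,-0.018,-0.0085,-0.024,0]]'; python3 nx.py -6 10
```

```text
time: 4.35
ee_pos: [0.5706, 0.0056, 0.1772]
tcp_rot: [-179.8, -0.1, 24.9]
wrist_force: [9.3, 6.5, 1.1]
opening: 0.0203
t 4.35 a -63.9 r 58.8 y -80.3 Ft 5.94 Fr -9.52 Fy 1.96 yaw 24.9 op 0.0203
[-0.0032, -0.0015, -0.0052] [-0.0049, -0.0023, -0.0112] [-0.006, -0.0028, -0.0174] [-0.0065, -0.003, -0.0237] [-0.0064, -0.003, -0.0299] 
[0.0007, 0.0003, -0.0062] [0.0019, 0.0009, -0.0124] [0.0038, 0.0018, -0.0183] [0.0062, 0.0029, -0.024] [0.0091, 0.0043, -0.0294]
```

```bash
sed -i 's/if k%5==0/if k%3==0/' nx.py; python3 -m handwheel '[[1,-0.003,-0.0015,-0.005,0],[1,-0.005,-0.0025,-0.011,0],[1,-0.006,-0.003,-0.0175,0]]' >/dev/null; python3 nx.py; python3 -m handwheel '[[1,-0.0005,0,-0.006,0],[1,-0.0005,0,-0.0125,0],[1,0.0005,0,-0.0185,0]]'>/dev/null; python3 nx.py -6 9
```

```text
t 4.65 a -80.8 r 58.0 y -80.3 Ft 4.06 Fr -13.17 Fy 1.89 yaw 24.9 op 0.0205
t 4.95 a -99.3 r 57.2 y -80.3 Ft 3.87 Fr -5.81 Fy 2.72 yaw 24.9 op 0.0204
[-0.0012, -0.0006, -0.0066] [0.0005, 0.0003, -0.0125] [0.0029, 0.0014, -0.0183] 
[0.0029, 0.0013, -0.0054] [0.0062, 0.0029, -0.0105] [0.0101, 0.0047, -0.0151] 
[0.0042, 0.002, -0.0042] [0.0089, 0.0042, -0.0078] [0.0138, 0.0065, -0.0109]
```

```bash
sed -i 's/^D0=/O=O+0.0025*xs+0.002*zz\nD0=/' nx.py; python3 nx.py -6 9
```

```text
t 4.95 a -100.8 r 60.1 y -80.3 Ft 3.71 Fr -5.91 Fy 2.72 yaw 24.9 op 0.0204
[0.0014, 0.0007, -0.0061] [0.0033, 0.0016, -0.012] [0.0058, 0.0027, -0.0176] 
[0.003, 0.0014, -0.0053] [0.0065, 0.003, -0.0103] [0.0104, 0.0049, -0.0148] 
[0.0043, 0.002, -0.0041] [0.0091, 0.0042, -0.0076] [0.0141, 0.0066, -0.0105]
```

```bash
python3 -m handwheel '[[1,0.0015,0.0005,-0.006,0],[1,0.0035,0.0015,-0.012,0],[1,0.006,0.0025,-0.0175,0]]' >/dev/null; python3 nx.py; python3 -m handwheel '[[1,0.003,0.0015,-0.0055,0],[1,0.0065,0.003,-0.0105,0],[1,0.0105,0.005,-0.015,0]]'>/dev/null; python3 nx.py;python3 -m handwheel '[[1,0.0045,0.002,-0.004,0],[1,0.009,0.004,-0.0075,0],[1,0.014,0.0065,-0.0105,0]]'>/dev/null; python3 nx.py -6 9
```

```text
t 5.25 a -119.3 r 60.1 y -80.3 Ft 2.58 Fr -5.23 Fy 2.37 yaw 24.9 op 0.0199
t 5.55 a -137.9 r 60.1 y -80.4 Ft 2.37 Fr -6.18 Fy -0.31 yaw 24.9 op 0.0200
t 5.85 a -156.2 r 60.2 y -80.5 Ft 2.05 Fr -8.71 Fy 1.29 yaw 24.9 op 0.0199
[0.0053, 0.0027, -0.0021] [0.0108, 0.0053, -0.0037] [0.0164, 0.0079, -0.0046] 
[0.0057, 0.0027, -0.0003] [0.0114, 0.0053, 0.0001] [0.017, 0.008, 0.0011] 
[0.0055, 0.0026, 0.0017] [0.0108, 0.0051, 0.0039] [0.0158, 0.0074, 0.0068]
```

```bash
python3 -m handwheel '[[1,0.0055,0.0025,-0.002,0],[1,0.011,0.005,-0.0035,0],[1,0.0165,0.008,-0.0045,0]]' >/dev/null; python3 nx.py; python3 -m handwheel '[[1,0.0055,0.0025,-0.0005,0],[1,0.0115,0.005,0,0],[1,0.017,0.008,0.001,0]]'>/dev/null; python3 nx.py;python3 -m handwheel '[[1,0.0055,0.0025,0.0015,0],[1,0.011,0.005,0.004,0],[1,0.016,0.0075,0.007,0]]'>/dev/null; python3 nx.py -6 9
```

```text
t 6.15 a -174.3 r 60.2 y -80.5 Ft 1.37 Fr -7.74 Fy -1.83 yaw 24.9 op 0.0205
t 6.45 a 168.2 r 60.2 y -80.7 Ft 2.27 Fr -10.92 Fy -0.93 yaw 24.9 op 0.0201
t 6.75 a 151.3 r 60.2 y -80.8 Ft 2.76 Fr -6.51 Fy 0.12 yaw 24.9 op 0.0201
[0.0046, 0.0027, 0.0034] [0.0091, 0.0048, 0.0073] [0.0132, 0.0067, 0.0116] 
[0.0037, 0.0017, 0.0048] [0.0069, 0.0032, 0.01] [0.0096, 0.0045, 0.0155] 
[0.0022, 0.001, 0.0058] [0.0038, 0.0018, 0.0118] [0.0048, 0.0022, 0.018]
```

```bash
python3 -m handwheel '[[1,0.0045,0.0025,0.0035,0],[1,0.009,0.0045,0.0075,0],[1,0.013,0.0065,0.0115,0]]' >/dev/null; python3 nx.py; python3 -m handwheel '[[1,0.0035,0.0015,0.005,0],[1,0.007,0.003,0.01,0],[1,0.0095,0.0045,0.0155,0]]'>/dev/null; python3 nx.py;python3 -m handwheel '[[1,0.002,0.001,0.006,0],[1,0.004,0.002,0.012,0],[1,0.005,0.002,0.018,0]]'>/dev/null; python3 nx.py -6 9
```

```text
t 7.05 a 135.0 r 60.0 y -80.9 Ft 4.16 Fr -3.53 Fy -3.03 yaw 24.8 op 0.0201
t 7.35 a 117.6 r 59.9 y -80.9 Ft 4.79 Fr 2.57 Fy -2.84 yaw 24.8 op 0.0200
t 7.65 a 99.0 r 59.8 y -81.0 Ft 5.67 Fr 4.21 Fy 0.71 yaw 24.8 op 0.0203
[0.0005, 0.001, 0.0062] [0.0005, 0.001, 0.0125] [-0.0001, 0.0007, 0.0187] 
[-0.0012, -0.0006, 0.0061] [-0.0029, -0.0014, 0.0121] [-0.0053, -0.0025, 0.0179] 
[-0.0028, -0.0013, 0.0054] [-0.0062, -0.0029, 0.0105] [-0.01, -0.0047, 0.0152]
```

```bash
python3 -m handwheel '[[1,0.0005,0.001,0.006,0],[1,0.0005,0.001,0.0125,0],[1,0,0.0005,0.0185,0]]' >/dev/null; python3 nx.py; python3 -m handwheel '[[1,-0.001,-0.0005,0.006,0],[1,-0.003,-0.0015,0.012,0],[1,-0.0055,-0.0025,0.018,0]]'>/dev/null; python3 nx.py;python3 -m handwheel '[[1,-0.003,-0.0015,0.0055,0],[1,-0.006,-0.003,0.0105,0],[1,-0.01,-0.0045,0.015,0]]'>/dev/null; python3 nx.py -6 9
```

```text
t 7.95 a 80.7 r 59.9 y -81.0 Ft 6.23 Fr -2.69 Fy -3.45 yaw 24.8 op 0.0203
t 8.25 a 62.1 r 59.9 y -80.9 Ft 8.04 Fr -4.13 Fy -3.47 yaw 24.8 op 0.0200
t 8.55 a 44.0 r 60.0 y -80.8 Ft 7.47 Fr -8.33 Fy -5.00 yaw 24.8 op 0.0203
[-0.0045, -0.0015, 0.0041] [-0.0092, -0.0037, 0.0077] [-0.0141, -0.006, 0.0108] 
[-0.0052, -0.0025, 0.0025] [-0.0107, -0.005, 0.0043] [-0.0163, -0.0076, 0.0055] 
[-0.0057, -0.0027, 0.0005] [-0.0114, -0.0053, 0.0004] [-0.017, -0.008, -0.0003]
```

```bash
python3 -m handwheel '[[1,-0.0045,-0.0015,0.004,0],[1,-0.009,-0.0035,0.0075,0],[1,-0.014,-0.006,0.011,0]]' >/dev/null; python3 nx.py; python3 -m handwheel '[[1,-0.005,-0.0025,0.0025,0],[1,-0.0105,-0.005,0.0045,0],[1,-0.0165,-0.0075,0.0055,0]]'>/dev/null; python3 nx.py;python3 -m handwheel '[[1,-0.0055,-0.0025,0.0005,0],[1,-0.0115,-0.0055,0.0005,0],[1,-0.017,-0.008,0,0]]'>/dev/null; python3 nx.py -6 9
```

```text
t 8.85 a 25.9 r 60.0 y -80.7 Ft 8.33 Fr -12.12 Fy -4.38 yaw 24.8 op 0.0200
t 9.15 a 7.9 r 60.1 y -80.6 Ft 8.97 Fr -11.82 Fy -5.33 yaw 24.8 op 0.0202
t 9.45 a -9.4 r 60.2 y -80.5 Ft 8.38 Fr -17.51 Fy -3.40 yaw 24.8 op 0.0203
[-0.0056, -0.0024, -0.0016] [-0.011, -0.0049, -0.0035] [-0.0162, -0.0073, -0.0061] 
[-0.0049, -0.0023, -0.0032] [-0.0095, -0.0044, -0.0069] [-0.0137, -0.0064, -0.0111] 
[-0.0038, -0.0018, -0.0047] [-0.0071, -0.0033, -0.0098] [-0.0099, -0.0046, -0.0153]
```

```bash
python3 -m handwheel '[[1,-0.0055,-0.0025,-0.0015,0],[1,-0.011,-0.005,-0.004,0],[1,-0.016,-0.0075,-0.0065,0]]' >/dev/null; python3 nx.py; python3 -m handwheel '[[1,-0.005,-0.0025,-0.0035,0],[1,-0.0095,-0.0045,-0.007,0],[1,-0.0135,-0.0065,-0.011,0]]'>/dev/null; python3 nx.py;python3 -m handwheel '[[1,-0.004,-0.002,-0.005,0],[1,-0.007,-0.0035,-0.01,0],[1,-0.01,-0.0045,-0.0155,0]]'>/dev/null; python3 nx.py -6 9
cat > fit.py <<'E'
from nx import *
L=np.array([json.loads(l) for l in open("log.txt")]);
import sys
_,i=np.unique(L[:,0],return_index=True);L=L[np.sort(i)];L=L[L[:,0]>4.2]
a=np.radians(L[:,1]);s=np.sign(np.gradient(np.unwrap(a)))
for nm,sel in(("all",L[:,0]>0),("neg",s<0),("pos",s>0)):
    if sel.sum()<6: continue
    A=np.c_[-s[sel],np.sin(a[sel]),np.cos(a[sel])]
    if nm=="all" and (s>0).any() : A=np.c_[A,np.ones(sel.sum())]
    if nm!="all": A[:,0]=1
    c,res,_,_=np.linalg.lstsq(A,L[sel,4],rcond=None)
    amp=np.hypot(c[1],c[2]);print(nm,c.round(2),"amp Nm",amp*.06,"rms",np.std(L[sel,4]-A@c).round(2),"ang",np.degrees(np.arctan2(c[1],c[2])).round(1))
E
python3 fit.py
```

```text
t 9.75 a -25.8 r 60.1 y -80.5 Ft 7.15 Fr -11.88 Fy -1.29 yaw 24.9 op 0.0202
t 10.05 a -41.1 r 60.0 y -80.4 Ft 7.29 Fr -8.48 Fy -0.15 yaw 24.9 op 0.0201
t 10.35 a -56.7 r 59.7 y -80.4 Ft 5.54 Fr 5.99 Fy -2.31 yaw 24.9 op 0.0200
[-0.0031, -0.0014, -0.0053] [-0.0055, -0.0025, -0.011] [-0.0072, -0.0033, -0.017] 
[-0.0012, -0.0006, -0.0061] [-0.0018, -0.0009, -0.0124] [-0.0019, -0.0009, -0.0187] 
[0.0006, 0.0003, -0.0062] [0.0017, 0.0008, -0.0124] [0.0034, 0.0016, -0.0184] 
all [5.15 1.05 3.16] amp Nm 0.19982892602067723 rms 0.38 ang 18.4
neg [5.15 1.05 3.16] amp Nm 0.19982892602067723 rms 0.38 ang 18.4
```

The full negative turn is done. The fit gives drag 5.15 N and slug torque 0.20 N m, peaking at handle angle 18°, so the heavy side is down at a ≈ 108°. I'll go there backwards (about +165°), which also gives a check free of drag bias.

```bash
python3 nx.py 6 9
```

```text
t 10.35 a -56.7 r 59.7 y -80.4 Ft 5.54 Fr 5.99 Fy -2.31 yaw 24.9 op 0.0200
[0.0031, 0.0016, 0.0052] [0.007, 0.0033, 0.0099] [0.0112, 0.0053, 0.014] 
[0.0046, 0.0022, 0.0037] [0.0096, 0.0045, 0.0068] [0.0148, 0.0069, 0.0093] 
[0.0054, 0.0025, 0.0019] [0.011, 0.0051, 0.0032] [0.0166, 0.0078, 0.0038]
```

```bash
python3 -m handwheel '[[1,0.003,0.0015,0.005,0],[1,0.007,0.0035,0.01,0],[1,0.011,0.0055,0.014,0]]' >/dev/null; python3 nx.py; python3 -m handwheel '[[1,0.0045,0.002,0.0035,0],[1,0.0095,0.0045,0.007,0],[1,0.015,0.007,0.0095,0]]'>/dev/null; python3 nx.py;python3 -m handwheel '[[1,0.0055,0.0025,0.002,0],[1,0.011,0.005,0.003,0],[1,0.0165,0.008,0.004,0]]'>/dev/null; python3 nx.py 6 9
```

```text
t 10.65 a -38.2 r 60.0 y -80.4 Ft -3.19 Fr -12.61 Fy -5.59 yaw 24.9 op 0.0206
t 10.95 a -20.0 r 60.1 y -80.5 Ft -1.94 Fr -12.79 Fy -4.93 yaw 24.9 op 0.0200
t 11.25 a -2.1 r 60.2 y -80.6 Ft -1.88 Fr -16.24 Fy -7.33 yaw 24.9 op 0.0204
[0.0056, 0.0029, -0.0003] [0.0112, 0.0056, -0.001] [0.0168, 0.0082, -0.0025] 
[0.0054, 0.0025, -0.002] [0.0105, 0.0049, -0.0047] [0.0154, 0.0072, -0.0079] 
[0.0045, 0.0021, -0.0038] [0.0087, 0.0041, -0.0081] [0.0124, 0.0058, -0.0128]
```

```bash
python3 -m handwheel '[[1,0.0055,0.003,-0.0005,0],[1,0.011,0.0055,-0.0015,0],[1,0.017,0.008,-0.003,0]]' >/dev/null; python3 nx.py; python3 -m handwheel '[[1,0.0055,0.0025,-0.002,0],[1,0.0105,0.005,-0.0045,0],[1,0.0155,0.007,-0.008,0]]'>/dev/null; python3 nx.py;python3 -m handwheel '[[1,0.0045,0.002,-0.004,0],[1,0.0085,0.004,-0.008,0],[1,0.0125,0.006,-0.013,0]]'>/dev/null; python3 nx.py 6 9; python3 fit.py
```

```text
t 11.55 a 16.0 r 60.1 y -80.8 Ft -0.88 Fr -8.24 Fy -2.57 yaw 24.9 op 0.0202
t 11.85 a 33.7 r 60.1 y -80.9 Ft -1.01 Fr -7.40 Fy -1.62 yaw 24.9 op 0.0202
t 12.15 a 51.2 r 60.2 y -81.0 Ft -1.65 Fr -7.51 Fy -3.88 yaw 24.8 op 0.0203
[0.0029, 0.0021, -0.0052] [0.0057, 0.0034, -0.0107] [0.008, 0.0045, -0.0164] 
[0.0017, 0.0008, -0.006] [0.0029, 0.0014, -0.0121] [0.0035, 0.0016, -0.0184] 
[-0.0, -0.0, -0.0063] [-0.0006, -0.0003, -0.0125] [-0.0018, -0.0009, -0.0187] 
all [4.14 0.45 2.94 1.04] amp Nm 0.17872208852583857 rms 1.64 ang 8.7
neg [5.18 1.01 3.18] amp Nm 0.2004818071003929 rms 0.38 ang 17.6
pos [ 6.87 -1.51 -9.39] amp Nm 0.5705728241485347 rms 1.92 ang -170.8
```

```bash
python3 -m handwheel '[[1,0.003,0.002,-0.005,0],[1,0.0055,0.0035,-0.0105,0],[1,0.008,0.0045,-0.0165,0]]' >/dev/null; python3 nx.py; python3 -m handwheel '[[1,0.0015,0.001,-0.006,0],[1,0.003,0.0015,-0.012,0],[1,0.0035,0.0015,-0.0185,0]]'>/dev/null; python3 nx.py;python3 -m handwheel '[[1,0,0,-0.0065,0],[1,-0.0005,-0.0005,-0.0125,0],[1,-0.002,-0.001,-0.0185,0]]'>/dev/null; python3 nx.py 6 9; sed -i 's/^a=np.rad.*/a=np.radians(L[:,1]);s=np.where(L[:,0]<10.4,-1,1)/' fit.py; python3 fit.py
```

```text
t 12.45 a 68.1 r 60.2 y -81.0 Ft -2.85 Fr -6.40 Fy -5.16 yaw 24.8 op 0.0201
t 12.75 a 84.6 r 60.2 y -81.1 Ft -3.20 Fr -4.96 Fy -0.58 yaw 24.8 op 0.0200
t 13.05 a 101.3 r 60.2 y -81.1 Ft -4.76 Fr 3.12 Fy -1.18 yaw 24.8 op 0.0199
[-0.0019, 0.0, -0.006] [-0.0039, -0.0009, -0.0119] [-0.0064, -0.0021, -0.0176] 
[-0.003, -0.0014, -0.0053] [-0.0066, -0.0031, -0.0102] [-0.0105, -0.0049, -0.0147] 
[-0.0044, -0.0021, -0.004] [-0.0091, -0.0043, -0.0075] [-0.0141, -0.0066, -0.0104] 
all [4.94 1.07 3.21 0.22] amp Nm 0.20280435723417356 rms 0.37 ang 18.4
neg [5.15 1.05 3.16] amp Nm 0.19982892602067723 rms 0.38 ang 18.4
pos [-5.4   1.54  4.04] amp Nm 0.2592378514527775 rms 0.25 ang 20.9
```

Forward sweep, backward sweep and the joint fit agree (peak at 18.4°, 20.9° and 18.4°), so the heavy side is down at handle angle ≈ 109°. Moving the last few degrees and settling.

```bash
python3 -m handwheel '[[1,-0.0015,0,-0.004,0],[1,-0.0025,-0.0005,-0.008,0],[1,-0.0025,-0.0005,-0.008,0],[1,-0.0025,-0.0005,-0.008,0],[1,-0.0025,-0.0005,-0.008,0]]' ; python3 nx.py; python3 -m handwheel '[[1,0,0,0,0],[1,0,0,0,0],[1,0,0,0,0],[1,0,0,0,0],[1,0,0,0,0]]'; python3 nx.py;  python3 - <<'E'
from h import *
print(get_obs()["qd"])
c=viewer.camera("side"); cv2.imwrite("pics/side3.png",c["color"])
E
```

```text
time: 13.55
ee_pos: [0.6724, 0.0524, 0.1332]
tcp_rot: [179.5, -1.2, 24.8]
wrist_force: [4.6, -4.2, 1.2]
opening: 0.0199
t 13.55 a 109.5 r 60.2 y -81.1 Ft -1.96 Fr 1.79 Fy -5.77 yaw 24.8 op 0.0199
time: 14.05
ee_pos: [0.6724, 0.0524, 0.1332]
tcp_rot: [179.5, -1.2, 24.8]
wrist_force: [2.5, -3.4, 1.6]
opening: 0.0199
t 14.05 a 109.5 r 60.2 y -81.1 Ft -1.80 Fr 0.23 Fy -4.10 yaw 24.8 op 0.0199
[ 0.035294    0.01459794  0.06315703 -0.00506428  0.01895535 -0.0689217 ]
```

View pics/side3.png

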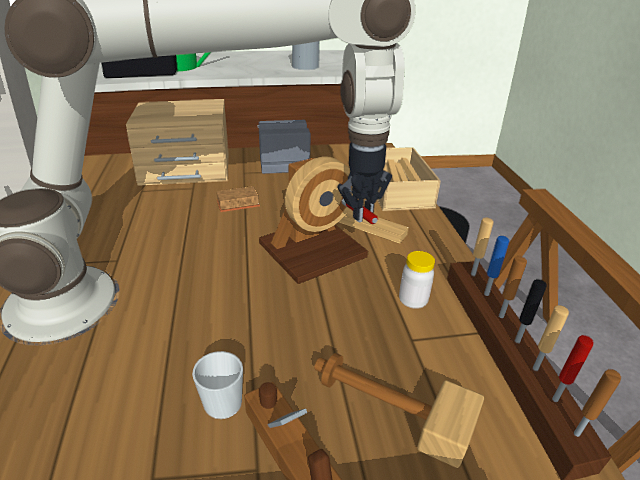

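The handle (368,214) is gripped, to the right of and below the hub (326,198). The bystanders (jar, mallet, tin, plane, sander, offcut) look unmoved and everything is at rest. Handing in.

```bash
python3 -c "
from workcell import job_done
print(job_done())"
```

```text
the job is handed in; nothing more can be done
None
```

I gripped the red handle with 60 N and turned the wheel just over one full turn, from −35° to −417° (about −7.3 rad). I then turned it back and stopped with the handle 109.5° from straight up, towards the stand's +x and slightly below the axle. By the force fits, the heavy side now points straight down. The job was handed in with the handle still gripped, at about 14 s of the 72 s allowed; no verdict is reported.

**Where the heavy side is:**

| Sweep | Handle angle with the heavy side straight down | Slug torque | Drag at the handle |
|---|---|---|---|
| Full turn, negative direction | 108.4° | 0.20 N m | 5.15 N |
| Return sweep, positive direction | 110.9° | 0.26 N m | 5.4 N |
| Both sweeps together | 108.4° | 0.20 N m | 4.9 N |

- **Torque mismatch:** the two sweeps disagree on the slug torque, but both values are within the stated 0.20 to 0.26 N m. The return sweep covered less than half a turn, so its figure is less certain.
- **Angle:** the two sweeps agree within about 2.5°, well inside the 20° allowed.

**Last checks:**
- **At rest:** the measured pose did not change over the last 0.5 s.
- **Grip:** the fingers were still closed on the handle, at an opening of 19.9 mm.
- **Tool tilt:** the hand had tilted about 1.2°, which should not matter.
- **Bystanders:** the ones visible in the last side picture looked unmoved. I did not measure them, and I did not check the try square separately.
- **Circle position:** my first camera estimate of the axle was about 3 mm off, which showed as radial forces up to about 13 N. I corrected it from the measured path. After that, readings of up to about 17 N remained near the top of the circle.

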